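Check-weigh a snack carton on a narrow-pan balance

TASK

Check-weigh the snack carton. First stand the large dark check weight in the middle of the round brass pan, which lifts the narrow blue pan up to the ledge; then slide the carton off the ledge onto the narrow blue pan, square and centred, so that it is carried by that pan alone and the balance comes level. Leave the carton upright throughout and do not disturb the small brass weight, the spray bottle, the shaker jar or the white basket.

Things in the scene. Friction and masses are not known exactly. Their poses are not given: they have to be found in the camera images.
- carton_center (a point): Centre of a loose closed snack carton (white with an orange band, yellow patch on top), 130 (own x) x 90 (own y) x 50 mm high, 600 g. Too wide to grip: push it, low down (pushed near its top it may tip into the gap). It starts on the ledge; its own x and y axes are roughly (within about 7 degrees) those of the balance. Its upright axis is z.
- station: The balance, one fixed piece on the counter; origin under it. In a row along its +y: ledge, 28 mm open gap, narrow blue pan, white dial panel, round brass pan. The dial panel (34 mm wide in y, top 120 mm above the counter) is centred at y = 86 mm; its red needle stands upright at a black mark when level.
- ledge_edge (a point): Middle of the ledge's end edge, on its top surface, 80 mm above the counter; axes of the station (z up). The ledge is a flat aluminium shelf without walls, 150 mm wide (x), running 190 mm from here to -y. From this edge to +y it is 60 mm to the narrow pan's centre and 210 mm to the round pan's centre.
- narrow_pan_top (a point): Centre of the top face of the narrow blue pan: 120 mm (x) by only 64 mm (y), flat, no rim or end stop, its y edges bevelled down. Axes of the station. It stays horizontal as it moves up or down. Its top is 70.5 mm above the counter when level; raised fully it is 1.5 mm below the ledge's top. A centred carton overhangs it 13 mm at either side in y.
- weight_pan_top (a point): Centre of the top face of the round brass weight pan, 92 mm across, flat, no rim. Axes of the station. 70.5 mm above the counter when level. It goes down exactly as far as the narrow pan goes up, and the other way round.
- product_pan (a joint): Height of the narrow pan from level, m: 0 level (also when both pans are empty), +0.008 fully up, -0.008 fully down. Light spring to level, about 300 N/m, so any check weight alone takes it to its stop, and equal loads bring it level. The large weight balances the carton to within 3 percent; the small one does not.
- heavy_center (a point): Centre (half-way up) of the large check weight, dark steel, 600 g, 66 mm high, loose, standing: a disc 60 mm across and 22 mm high, with an upright round grip 24 mm in diameter from there to the top. Origin 33 mm above its underside.
- light_center (a point): Centre (half-way up) of the small brass check weight, 300 g, 58 mm high, disc 44 mm across. Leave it. The two weights may be in each other's places.
- spray: Spray bottle, clear with red head, 72 mm across, 192 mm high; origin under its centre. Leave it.
- shaker: Amber shaker jar with green lid, 56 mm across, 100 mm high; origin under its centre. Leave it.
- basket: Empty white basket, 100 x 150 x 60 mm high; origin under its centre. Leave it.
- carton: The carton; origin under its centre (25 mm below carton_center).
- heavy: The large check weight; origin under its centre (33 mm below heavy_center).
There are look-alikes about, which are no part of the job. What is shaped like the carton but green or pink is not meant.

How it is judged:
By the outcome, as a careful person would: the job done as asked, in the order asked, and still so for the second after the job is handed in, with the robot touching nothing.
It also fails if it takes over 61 s, if anything falls off the work surface, if the arm or the gripper's body presses on something with over 40 N, if the wrist force passes 120 N, or if a joint passes its speed limit or range.

ROBOT

A 7-joint arm with a two-finger parallel gripper is mounted at the origin on the work surface. World frame = base frame: x ahead of the robot, y to its left, z up, the work surface at z = 0. Lengths are in m, angles in degrees, forces in N, time in s.
With the tool pointing down it reaches from about 0.425 to 0.875 m from the base axis. Payload 4.7 kg.
Tool frame: the origin (TCP) lies at the very end of the fingers, on their centre line; the grasp point (between the pads) lies env.hold_point_z behind it (env.hold_point_z is the distance from the TCP to the grasp point, in m); z points along the fingers, y is the line along which they close (so a half turn about z gives the same grasp; the last joint's range is limited). The gripper opens to 87 mm and grips with 3 to 60 N. Pads are 19 mm wide; open, the fingers measure 117 mm over their backs; the gripper's body (75 mm by 190 mm) begins 51 mm behind the grasp point.
Start: joints at [73.86, 18.392, -4.016, 83.108, 1.295, 78.541, -3.26], TCP at [0.189, -0.622, 0.223] pointing down, gripper open.
Joint ranges: [-163.93, 163.93], [-17.29, 119.83], [-79.2, 71.16], [3.27, 140.29], [-89.18, 269.18], [5.43, 117.66], [-154.24, 154.24]. Speed limits (degrees/s): [147.25, 147.25, 180, 180, 180, 180, 180].

INTERFACE

Orientations are given as [roll, pitch, yaw] about the fixed x, y, z axes, in that order (R = Rz(yaw) Ry(pitch) Rx(roll)).
In Python, from cell import env gives the robot as it stands.
- The arm moves only by the shell command python3 -m jog 'ROWS' [FORCE]. ROWS is JSON, a list of rows, each an object with "dp": the shift along the tool's x, y, z in cm, a list of three; "twist": the turn about the tool's z in degrees; "fingers": the opening, from 0 (shut) to 1 (fully open). A call has 1 to 8 rows; each row is the pose to reach, as a shift and turn from the pose commanded when the call began, along the tool's axes at that moment; what a row does not reach only later rows make up. A row lasts 1/8 s, in which the tool goes at most 62.5 mm and 10.7 degrees, less where a joint would pass 70% of its speed; a pose out of reach is approached as far as the arm can. A call with a gripper value outside its range is refused whole. The fingers move at their own pace and stop on an object; FORCE is the grip in N (left out, the last holds). Time passes only in rows, so rows that repeat a pose let the fingers close. It gives the time, the measured TCP pose, the force, the opening and the grip force at its end, in the units of the state.
- env.get_obs(): the state, without advancing time (a new reading comes with each control period).
- env.read_camera(name): name is "side" or "top" or "wrist"; returns a dict with "pixels" (384x512x3 uint8, blue, green, red), "depth" (384x512 float32, m along the optical axis (not along the pixel's ray), 0 where there is no reading), "fx", "fy", "cx", "cy" (pixels), "rvec" (rotation vector, rad) and "tvec" (3), from world to camera coordinates, as OpenCV has them. Camera axes: x right, y down, z forward; pixel columns grow to the right and rows downward; lengths in m; the calibration is good to about 2 mm. The wrist camera is an equidistant fisheye: a pixel r from the principal point sees the ray r / f radians off the axis. A picture is of the moment at which its call begins.
- env.sign_off(): hands the job in; it is judged then, once.
The state is a dict: "time_s": time; "qpos": joint angles; "joint_velocities": joint speeds; "effort": joint torques, N m; "tool_pos": TCP position; "tool_rot": TCP orientation; "force": force on the tool from outside, world axes, zero at the start; "wrist_torque": the same for the moment, N m; "grip_width": finger opening in m; "grasp_force": force on a finger pad.
Only numpy, scipy, OpenCV 4.12 (cv2) and the standard library are available. Lean on these libraries where they do the work, as an engineer would, in place of code of your own. Each camera call takes 0.05 s, during which the arm holds its last target. There are 200 camera calls.

## Working session

There is one attempt and no reset: what is moved stays moved. The work goes in short steps, Python scripts to look and compute and a shell command to move; the robot and the scene stay as the last step left them, time stands still between calls to the robot, and variables do not carry over. Pictures are saved under pics/ and viewed, at most 10 in all, crops included, and the job is handed in when it is done.

```bash
ls; mkdir -p pics; cat > h.py <<'E'
import numpy as np, cv2
from cell import env
def grab(n):
    c=env.read_camera(n); np.savez(''+n+'.npz',**c); return c
def load(n): return dict(np.load(''+n+'.npz'))
def cloud(c):
    h,w=c['depth'].shape; u,v=np.meshgrid(np.arange(w),np.arange(h)); d=c['depth']
    P=np.stack([(u-c['cx'])/c['fx']*d,(v-c['cy'])/c['fy']*d,d],-1)
    R=cv2.Rodrigues(np.array(c['rvec'],float))[0]
    W=(P-np.array(c['tvec']).ravel())@R
    W[d<=0]=np.nan
    return W
E
python3 - <<'E'
from h import *
a=grab('top');b=grab('side')
cv2.imwrite('pics/top0.png',a['pixels']);cv2.imwrite('pics/side0.png',b['pixels'])
o=env.get_obs();print({k:np.round(v,3) for k,v in o.items()},env.hold_point_z)
E
```

```text
pics
{'time_s': np.float64(0.1), 'qpos': array([73.86 , 18.432, -4.018, 83.167,  1.295, 78.542, -3.26 ]), 'joint_velocities': array([-0.049, -0.151,  0.111, -0.153,  0.082,  0.126, -0.029]), 'effort': array([ 0.0000e+00, -4.9257e+01, -4.0500e-01, -3.1340e+01, -6.4000e-02,
        3.9000e-02, -0.0000e+00]), 'tool_pos': array([ 0.189, -0.621,  0.222]), 'tool_rot': array([-1.79904e+02,  5.00000e-03,  1.69510e+01]), 'force': array([-0.138, -0.527, -0.169]), 'wrist_torque': array([-0.044, -0.021, -0.015]), 'grasp_force': np.float64(0.0), 'grip_width': np.float64(0.087)} 0.0187
```

View pics/top0.png

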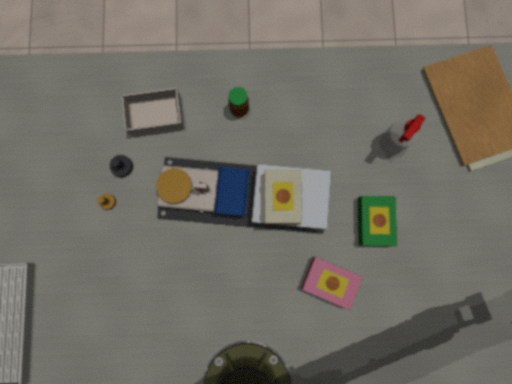

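View pics/side0.png

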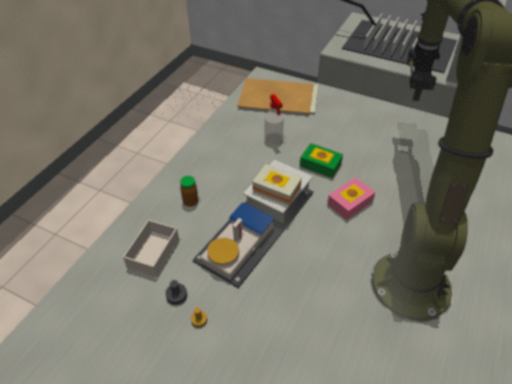

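The top view shows the white carton on the ledge at (283,196), with the look-alikes green (378,221) and pink (332,283). For the weight, the dark one is at (121,166) and the small brass one at (107,202). I choose the white carton and the dark weight, then check both in a close crop while measuring.

```bash
python3 - <<'E'
from h import *
c=load('top');W=cloud(c);im=c['pixels'];hsv=cv2.cvtColor(im,cv2.COLOR_BGR2HSV)
def st(n,m):
    p=W[m&np.isfinite(W[...,2])]
    z=p[:,2]; r=cv2.minAreaRect((p[:,:2]*1000).astype(np.float32))
    print(n,len(p),'med',np.median(p,0).round(4),'zmax',np.percentile(z,98).round(4),'rect',np.round(r[0],1),np.round(r[1],1),round(r[2],1))
def box(u0,u1,v0,v1):
    m=np.zeros(W.shape[:2],bool);m[v0:v1,u0:u1]=1;return m
z=W[...,2]
b=box(250,340,155,235)
st('carton top',b&(z>.12)); st('ledge+',b&(z>.07)&(z<.09))
st('ledge all',b&(z>.07))
H=hsv
st('blue',box(205,260,155,230)&(H[...,0]>100)&(H[...,0]<130)&(H[...,1]>150)&(z>.05))
st('round',box(150,200,160,215)&(H[...,0]<30)&(H[...,1]>150)&(z>.05))
st('panel',box(180,215,160,220)&(z>.09))
st('heavy',box(105,137,150,182)&(z>.012)); st('heavy grip',box(105,137,150,182)&(z>.05));
st('light',box(92,120,188,215)&(z>.012))
st('station all', box(150,345,150,240)&(z>.01)&(z<.09))
st('spray',box(365,430,110,165)&(z>.05));st('shaker',box(220,260,80,122)&(z>.05));st('basket',box(115,190,85,140)&(z>.03))
crop=np.hstack([cv2.resize(im[140:250,85:345],None,fx=3,fy=3,interpolation=cv2.INTER_CUBIC)])
cv2.imwrite('pics/crop0.png',crop)
print(np.linalg.inv(cv2.Rodrigues(c['rvec'])[0])@-c['tvec'].ravel(),c['fx'])
E
```

```text
carton top 2000 med [ 0.4744 -0.1008  0.1297] zmax 0.1334 rect [ 475.9 -101.7] [ 90.  130.1] 88.3
ledge+ 2330 med [ 0.4802 -0.1703  0.0796] zmax 0.0837 rect [ 481.9 -127.2] [190.2 150.4] 83.1
ledge all 4331 med [ 0.4772 -0.1228  0.0825] zmax 0.1328 rect [ 480.8 -127. ] [190.2 152.5] 83.2
blue 1327 med [0.4994 0.0242 0.0699] zmax 0.074 rect [500.5  24.8] [ 77.  120.7] 83.7
round 833 med [0.5178 0.1741 0.0702] zmax 0.0741 rect [517.5 174.3] [82.5 83.3] 86.3
panel 94 med [0.5078 0.1014 0.1192] zmax 0.123 rect [509.1 101.9] [33.9 19.6] 67.0
heavy 395 med [0.581  0.3237 0.0226] zmax 0.0674 rect [584.8 328.5] [56.8 58.5] 58.4
heavy grip 85 med [0.5849 0.3281 0.0646] zmax 0.0688 rect [585.  329.8] [24.1 21.9] 75.9
light 221 med [0.4859 0.362  0.0188] zmax 0.0595 rect [488.4 365.6] [41.1 42.1] 73.7
station all 7975 med [0.4924 0.0322 0.0689] zmax 0.0826 rect [496.8   0.5] [447.4 169.4] 83.0
spray 926 med [ 0.622  -0.4013  0.118 ] zmax 0.1937 rect [ 629.9 -411.2] [70.2 71.1] 12.6
shaker 425 med [0.7363 0.0041 0.098 ] zmax 0.1033 rect [741.9   4. ] [52.5 51.8] 52.3
basket 797 med [0.7358 0.2436 0.051 ] zmax 0.0623 rect [729.  238.8] [102.8 151. ] 6.9
[ 0.35331144 -0.03406558  1.12741039] 414.6734870370215
```

View pics/crop0.png

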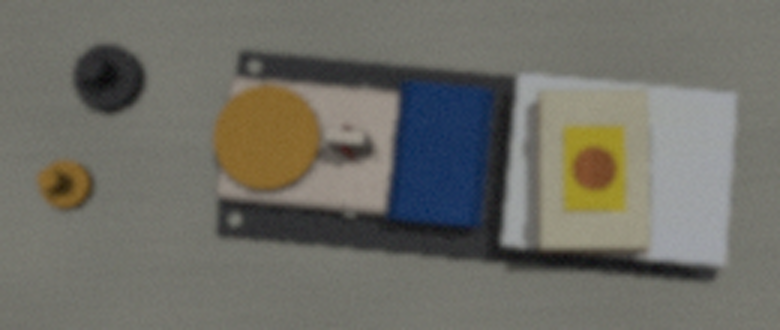

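The crop confirms it: the dark weight is at left (108,77), the brass one below it, and the white carton is on the ledge at (593,170). Next I work out the offsets to the heavy weight.

```bash
cat > off.py <<'E'
# usage: off.py x,y,z[,yaw] ...   -> tool-frame dp (cm), twist from the present pose
import sys; from h import *
from scipy.spatial.transform import Rotation as Ro
o=env.get_obs(); R=Ro.from_euler('xyz',o['tool_rot'],degrees=True).as_matrix(); p=np.array(o['tool_pos'])
print('now',p.round(4),np.round(o['tool_rot'],2),'F',np.round(o['force'],1),'t',round(float(o['time_s']),2))
for a in sys.argv[1:]:
    t=[float(s) for s in a.split(',')]
    d=R.T@(np.array(t[:3])-p)*100
    print(a,'dp',d.round(2),'twist',round(o['tool_rot'][2]-t[3],2) if len(t)>3 else '')
E
python3 off.py 0.48,-0.10,0.25,55 0.585,0.3295,0.20,83.05
```

```text
now [ 0.1893 -0.6213  0.2216] [-179.9     0.     16.95] F [-0.1 -0.5 -0.2] t 0.1
0.48,-0.10,0.25,55 dp [ 43.01 -41.4   -2.77] twist -38.05
0.585,0.3295,0.20,83.05 dp [ 65.57 -79.41   2.29] twist -66.1
```

```bash
python3 -m jog '[{"dp":[4.3,-4.1,-1.5],"twist":-4,"fingers":0.6},{"dp":[8.6,-8.3,-3],"twist":-8,"fingers":0.6},{"dp":[12.9,-12.4,-3],"twist":-12,"fingers":0.6},{"dp":[17.2,-16.6,-3],"twist":-16,"fingers":0.6},{"dp":[21.5,-20.7,-3],"twist":-20,"fingers":0.6},{"dp":[25.8,-24.9,-3],"twist":-24,"fingers":0.6},{"dp":[30.1,-29,-3],"twist":-28,"fingers":0.6},{"dp":[34.4,-33.1,-3],"twist":-32,"fingers":0.6}]'; python3 off.py 0.50,-0.05,0.25,60 0.585,0.3295,0.20,83.05
```

```text
time_s: 1.1
tool_pos: [0.4225, -0.203, 0.2524]
tool_rot: [180.0, 0.0, 49.1]
force: [1.3, -1.5, 0.4]
grip_width: 0.052
grasp_force: 0.0
now [ 0.4225 -0.203   0.2524] [1.7999e+02 2.0000e-02 4.9070e+01] F [ 1.3 -1.5  0.4] t 1.1
0.50,-0.05,0.25,60 dp [16.64 -4.17  0.23] twist -10.93
0.585,0.3295,0.20,83.05 dp [ 50.88 -22.61   5.21] twist -33.98
```

```bash
python3 -m jog '[{"dp":[5.5,-2.4,0],"twist":-4,"fingers":0.6},{"dp":[11,-4.9,0],"twist":-8,"fingers":0.6},{"dp":[16.5,-7.3,0],"twist":-12,"fingers":0.6},{"dp":[22,-9.8,0],"twist":-16,"fingers":0.6},{"dp":[27.5,-12.2,0],"twist":-20,"fingers":0.6},{"dp":[33,-14.7,0],"twist":-25,"fingers":0.6},{"dp":[38.5,-17.1,2],"twist":-30,"fingers":0.6},{"dp":[44,-19.5,4],"twist":-34,"fingers":0.6}]'; python3 off.py 0.585,0.3295,0.20,83.05 0.585,0.3295,0.03,83.05
```

```text
time_s: 2.1
tool_pos: [0.5643, 0.2548, 0.2123]
tool_rot: [180.0, 0.0, 83.0]
force: [0.8, -0.5, 0.4]
grip_width: 0.0522
grasp_force: 0.0
now [0.5643 0.2548 0.2123] [1.7997e+02 2.0000e-02 8.3010e+01] F [ 0.8 -0.5  0.4] t 2.1
0.585,0.3295,0.20,83.05 dp [7.67 1.14 1.23] twist -0.04
0.585,0.3295,0.03,83.05 dp [ 7.67  1.13 18.23] twist -0.04
```

```bash
python3 -m jog '[{"dp":[4,0.6,1],"twist":0,"fingers":0.6},{"dp":[7.7,1.1,1],"twist":0,"fingers":0.6},{"dp":[7.7,1.1,1],"twist":0,"fingers":0.6}]'; python3 - <<'E'
from h import *
c=grab('wrist');cv2.imwrite('pics/wrist1.png',c['pixels'])
E
```

```text
time_s: 2.48
tool_pos: [0.5822, 0.3324, 0.2017]
tool_rot: [-179.8, -0.1, 83.2]
force: [-0.4, 0.1, -0.2]
grip_width: 0.0522
grasp_force: 0.0
```

View pics/wrist1.png

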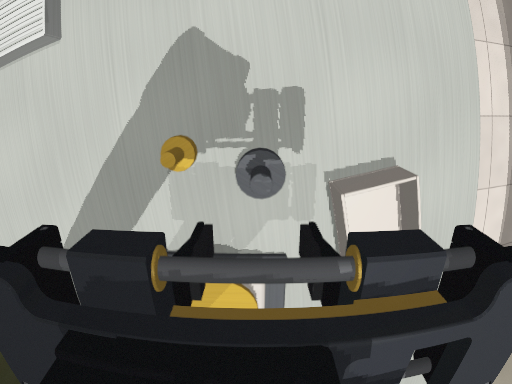

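The wrist view shows the dark weight at (260,175), midway between the fingers at (203,240) and (310,240). The brass weight is clear at (178,153). I'll descend.

```bash
python3 off.py 0.585,0.3295,0.029
```

```text
now [0.5829 0.33   0.202 ] [-1.7989e+02  1.0000e-02  8.3110e+01] F [ 0.1 -0.2  0.4] t 2.52
0.585,0.3295,0.029 dp [-0.02  0.25 17.3 ] twist
```

```bash
python3 -m jog '[{"dp":[0,0.25,5],"twist":0,"fingers":0.6},{"dp":[0,0.25,10],"twist":0,"fingers":0.6},{"dp":[0,0.25,14],"twist":0,"fingers":0.6},{"dp":[0,0.25,16],"twist":0,"fingers":0.6},{"dp":[0,0.25,17.3],"twist":0,"fingers":0.6},{"dp":[0,0.25,17.3],"twist":0,"fingers":0.2},{"dp":[0,0.25,17.3],"twist":0,"fingers":0.1},{"dp":[0,0.25,17.3],"twist":0,"fingers":0.1}]' 30; python3 -m jog '[{"dp":[0,0,0],"twist":0,"fingers":0.1},{"dp":[0,0,0],"twist":0,"fingers":0.1}]'
```

```text
time_s: 3.52
tool_pos: [0.5871, 0.329, 0.0314]
tool_rot: [179.9, -0.1, 83.0]
force: [0.6, -0.2, 0.5]
grip_width: 0.0298
grasp_force: 0.0
time_s: 3.78
tool_pos: [0.5863, 0.3289, 0.031]
tool_rot: [180.0, -0.0, 83.0]
force: [-1.8, -0.3, 5.2]
grip_width: 0.0225
grasp_force: 30.0
```

```bash
python3 -m jog '[{"dp":[0,0,-3],"twist":0,"fingers":0.1},{"dp":[0,0,-7],"twist":0,"fingers":0.1},{"dp":[0,0,-10],"twist":0,"fingers":0.1},{"dp":[0,0,-11],"twist":0,"fingers":0.1},{"dp":[0,0,-11],"twist":0,"fingers":0.1}]'; python3 off.py 0.5176,0.175,0.14,83.05
```

```text
time_s: 4.4
tool_pos: [0.5861, 0.3279, 0.1389]
tool_rot: [-180.0, 0.1, 82.9]
force: [0.2, 0.5, -6.2]
grip_width: 0.0225
grasp_force: 30.0
now [0.5861 0.3279 0.1389] [-1.7996e+02  6.0000e-02  8.2940e+01] F [ 0.2  0.5 -6.2] t 4.4
0.5176,0.175,0.14,83.05 dp [-16.01  -4.92  -0.09] twist -0.11
```

Lifted weight reads −6.2 N (about 600 g), so it is the heavy one.

```bash
python3 -m jog '[{"dp":[-3,-0.9,-0.1],"twist":0,"fingers":0.1},{"dp":[-7,-2.1,-0.1],"twist":0,"fingers":0.1},{"dp":[-11,-3.4,-0.1],"twist":0,"fingers":0.1},{"dp":[-14.5,-4.4,-0.1],"twist":0,"fingers":0.1},{"dp":[-16,-4.9,-0.1],"twist":0,"fingers":0.1},{"dp":[-16,-4.9,-0.1],"twist":0,"fingers":0.1},{"dp":[-16,-4.9,-0.1],"twist":0,"fingers":0.1}]'; python3 - <<'E'
from h import *
c=grab('wrist');b=grab('side');t=grab('top')
cv2.imwrite('pics/m2.png',np.hstack([cv2.resize(c['pixels'][100:384],None,fx=.8,fy=.8),cv2.resize(b['pixels'][190:290,170:320],(340,227))]) if 0 else cv2.resize(b['pixels'][170:300,160:330],None,fx=4,fy=4,interpolation=cv2.INTER_CUBIC))
W=cloud(t);z=W[...,2];im=t['pixels'];H=cv2.cvtColor(im,cv2.COLOR_BGR2HSV)
m=np.zeros(z.shape,bool);m[155:225,150:205]=1
m&=(H[...,0]<30)&(H[...,1]>150)&(z>.05)&(z<.08);p=W[m];print(len(p))
if len(p)>20: print(cv2.minEnclosingCircle((p[:,:2]*1000).astype(np.float32)),np.median(p,0))
E
python3 off.py 0.5176,0.175,0.103
```

```text
time_s: 5.28
tool_pos: [0.5178, 0.1763, 0.1403]
tool_rot: [-179.9, -0.0, 83.0]
force: [0.2, 0.7, -6.1]
grip_width: 0.0226
grasp_force: 30.0
232
((521.3914794921875, 158.33172607421875), 37.196937561035156) [0.51890146 0.14935579 0.07005198]
now [0.518  0.1769 0.1407] [-1.7997e+02 -5.0000e-02  8.3050e+01] F [ 0.2  0.8 -5.7] t 5.42
0.5176,0.175,0.103 dp [-0.19 -0.01  3.77] twist
```

View pics/m2.png

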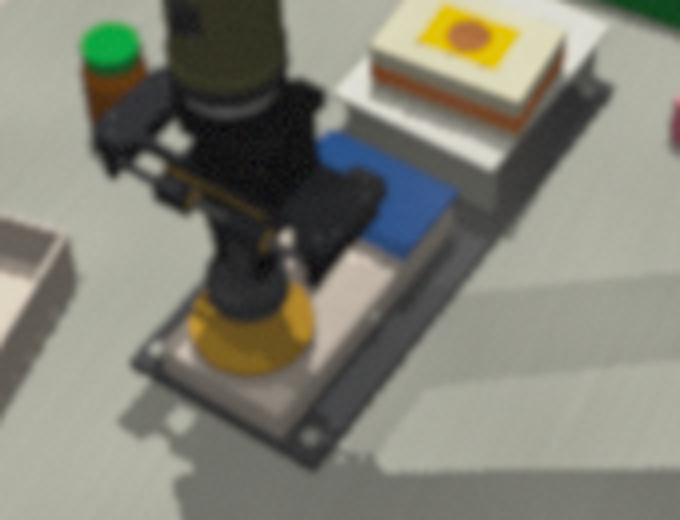

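The weight hangs over the brass pan at (250,320) with the blue pan free beyond it. Lowering to the pan's lower stop.

```bash
python3 -m jog '[{"dp":[-0.15,0,1.5],"twist":0,"fingers":0.1},{"dp":[-0.15,0,3],"twist":0,"fingers":0.1},{"dp":[-0.15,0,3.7],"twist":0,"fingers":0.1},{"dp":[-0.15,0,4],"twist":0,"fingers":0.1},{"dp":[-0.15,0,4.3],"twist":0,"fingers":0.1},{"dp":[-0.15,0,4.6],"twist":0,"fingers":0.1},{"dp":[-0.15,0,4.7],"twist":0,"fingers":0.1},{"dp":[-0.15,0,4.7],"twist":0,"fingers":0.1}]'; python3 off.py 0.5176,0.175,0.0935
```

```text
time_s: 6.42
tool_pos: [0.518, 0.1743, 0.0942]
tool_rot: [180.0, -0.0, 83.0]
force: [-1.2, -0.2, -4.7]
grip_width: 0.0225
grasp_force: 30.0
now [0.518  0.1743 0.0942] [ 1.7998e+02 -1.0000e-02  8.2950e+01] F [-1.2 -0.2 -4.7] t 6.42
0.5176,0.175,0.0935 dp [ 0.07 -0.05  0.07] twist
```

```bash
python3 -m jog '[{"dp":[0,0,0.15],"twist":0,"fingers":0.1},{"dp":[0,0,0.3],"twist":0,"fingers":0.1},{"dp":[0,0,0.3],"twist":0,"fingers":0.1}]';python3 -m jog '[{"dp":[0,0,0.1],"twist":0,"fingers":0.1},{"dp":[0,0,0.2],"twist":0,"fingers":0.1},{"dp":[0,0,0.2],"twist":0,"fingers":0.1}]'
```

```text
time_s: 6.8
tool_pos: [0.5181, 0.1743, 0.0933]
tool_rot: [180.0, 0.1, 82.9]
force: [-6.3, -2.7, 11.1]
grip_width: 0.0223
grasp_force: 30.0
time_s: 7.18
tool_pos: [0.5182, 0.1743, 0.0932]
tool_rot: [179.9, 0.2, 82.9]
force: [-11.1, -4.9, 26.2]
grip_width: 0.0227
grasp_force: 30.0
```

Seated on the stop. I'll back off the press, open and lift.

```bash
python3 -m jog '[{"dp":[0,0,-0.2],"twist":0,"fingers":0.1},{"dp":[0,0,-0.35],"twist":0,"fingers":0.1},{"dp":[0,0,-0.35],"twist":0,"fingers":0.15},{"dp":[0,0,-0.35],"twist":0,"fingers":0.5},{"dp":[0,0,-0.35],"twist":0,"fingers":0.55},{"dp":[0,0,-0.35],"twist":0,"fingers":0.55},{"dp":[0,0,-2],"twist":0,"fingers":0.55},{"dp":[0,0,-5],"twist":0,"fingers":0.55}]';python3 -m jog '[{"dp":[0,0,-4],"twist":0,"fingers":1},{"dp":[0,0,-8],"twist":0,"fingers":1},{"dp":[-6,0,-8],"twist":0,"fingers":1},{"dp":[-12,0,-8],"twist":0,"fingers":1},{"dp":[-18,0,-8],"twist":0,"fingers":1},{"dp":[-24,0,-8],"twist":0,"fingers":1},{"dp":[-30,0,-8],"twist":0,"fingers":1},{"dp":[-35,0,-8],"twist":0,"fingers":1}]'
python3 - <<'E'
from h import *
b=grab('side');t=grab('top');o=env.get_obs();print(np.round(o['tool_pos'],4))
cv2.imwrite('pics/m3.png',np.vstack([cv2.resize(b['pixels'][170:300,160:330],(510,390),interpolation=cv2.INTER_CUBIC),cv2.resize(t['pixels'][150:240,140:345],(510,210),interpolation=cv2.INTER_CUBIC)]))
W=cloud(t);z=W[...,2];H=cv2.cvtColor(t['pixels'],cv2.COLOR_BGR2HSV)
def box(u0,u1,v0,v1):
    m=np.zeros(z.shape,bool);m[v0:v1,u0:u1]=1;return m
def st(n,m):
    p=W[m&np.isfinite(z)]; 
    if len(p)<20: print(n,len(p));return
    r=cv2.minAreaRect((p[:,:2]*1000).astype(np.float32)); print(n,len(p),np.median(p,0).round(4),np.round(r[0],1),np.round(r[1],1),round(r[2],1))
st('grip',box(155,200,160,210)&(z>.11)&(z<.15))
st('disc',box(155,200,160,210)&(z>.075)&(z<.095))
st('blue',box(205,260,155,230)&(H[...,0]>100)&(H[...,0]<130)&(H[...,1]>150)&(z>.05))
st('round',box(150,200,160,215)&(H[...,0]<30)&(H[...,1]>150)&(z>.05))
st('carton',box(250,340,155,235)&(z>.12)&(z<.14))
E
```

```text
time_s: 8.18
tool_pos: [0.5174, 0.174, 0.1395]
tool_rot: [-179.9, 0.0, 83.0]
force: [1.0, -0.2, -0.1]
grip_width: 0.0475
grasp_force: 0.0
time_s: 9.18
tool_pos: [0.4747, -0.1757, 0.2204]
tool_rot: [179.9, 0.1, 82.9]
force: [-0.3, -0.2, -0.5]
grip_width: 0.0869
grasp_force: 0.0
[ 0.4735 -0.1802  0.2198]
grip 132 [0.5134 0.1688 0.1264] [514.9 144. ] [86.2 22.3] 86.2
disc 336 [0.512  0.1695 0.0843] [506.8 160.9] [94.3 58.3] 53.7
blue 1328 [0.4989 0.0251 0.0779] [500.3  24.5] [ 76.2 119.6] 83.8
round 313 [0.5092 0.159  0.062 ] [519.1 173.9] [84.1 82.1] 43.7
carton 2003 [ 0.4742 -0.1008  0.1298] [ 475.7 -101.5] [ 90.  129.8] 88.5
```

View pics/m3.png

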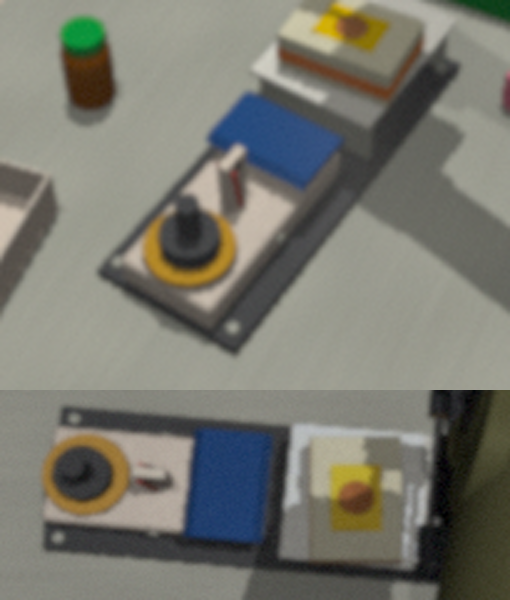

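The weight stands centred on the brass pan at (190,250) in the side crop. The blue pan is up (z 78 mm), and the carton hasn't moved. The tool is already behind the carton; descend.

```bash
python3 off.py 0.4665,-0.180,0.087,83.05
```

```text
now [ 0.4735 -0.1802  0.2198] [1.7996e+02 1.5000e-01 8.2380e+01] F [-0.8 -0.7 -0.5] t 9.28
0.4665,-0.180,0.087,83.05 dp [-0.03 -0.7  13.27] twist -0.67
```

```bash
python3 -m jog '[{"dp":[0,-0.3,4],"twist":0,"fingers":1},{"dp":[0,-0.7,8],"twist":0,"fingers":1},{"dp":[0,-0.7,11],"twist":0,"fingers":1},{"dp":[0,-0.7,12.6],"twist":0,"fingers":1},{"dp":[0,-0.7,13.2],"twist":0,"fingers":1},{"dp":[0,-0.7,13.2],"twist":0,"fingers":1},{"dp":[0,-0.7,13.2],"twist":0,"fingers":1}]';python3 off.py 0.4665,-0.180,0.087,83.05
```

```text
time_s: 10.15
tool_pos: [0.4689, -0.1727, 0.0882]
tool_rot: [179.9, 0.0, 82.9]
force: [-0.3, 0.2, -0.5]
grip_width: 0.0869
grasp_force: 0.0
now [ 0.4689 -0.1727  0.0882] [1.7989e+02 5.0000e-02 8.2950e+01] F [-0.3  0.2 -0.5] t 10.15
0.4665,-0.180,0.087,83.05 dp [-0.76 -0.15  0.12] twist -0.1
```

```bash
python3 -m jog '[{"dp":[0.8,0,0.1],"twist":0,"fingers":1},{"dp":[1.6,0,0.1],"twist":0,"fingers":1},{"dp":[2.3,0,0.1],"twist":0,"fingers":1},{"dp":[2.9,0,0.1],"twist":0,"fingers":1},{"dp":[3.5,0,0.1],"twist":0,"fingers":1},{"dp":[4,0.1,0.1],"twist":0,"fingers":1},{"dp":[4.5,0.2,0.1],"twist":0,"fingers":1},{"dp":[4.5,0.2,0.1],"twist":0,"fingers":1}]'
cat > meas.py <<'E'
from h import *
t=grab('top');W=cloud(t);z=W[...,2];im=t['pixels'];H=cv2.cvtColor(im,cv2.COLOR_BGR2HSV)
Y=np.array([.121,.9927]);X=np.array([.9927,-.121])
def st(n,m):
    p=W[m]; r=cv2.minAreaRect((p[:,:2]*1000).astype(np.float32)); c=np.array(r[0])/1000
    d=c-np.array([.4999,.0255]); print(n,len(p),'z',np.median(p[:,2]).round(4),np.round(r[0],1),np.round(r[1],1),round(r[2],1),'mm from pan centre: x',round(d@X*1e3,1),'y',round(d@Y*1e3,1))
m=np.zeros(z.shape,bool);m[155:235,200:320]=1
# yellow patch incl. brown spot (z near carton top)
k=m&(H[...,0]>20)&(H[...,0]<34)&(H[...,1]>150)&(z>.1)&(z<.14); st('patch',k)
w=m&(z>.1)&(z<.136)&(H[...,2]>100)&(H[...,1]<70)&(H[...,0]<40)
w=cv2.morphologyEx((w|k).astype(np.uint8),cv2.MORPH_OPEN,np.ones((3,3)))
n,l,s,_=cv2.connectedComponentsWithStats(w);i=1+np.argmax(s[1:,4]);st('carton',l==i)
a,b=np.nonzero(l==i)
A=np.c_[W[a,b][:,0],W[a,b][:,1],np.ones(len(a))];f=np.linalg.lstsq(A,W[a,b][:,2],rcond=None)[0]
print('tilt deg',np.degrees(f[:2]).round(2))
E
python3 meas.py; python3 - <<'E'
from h import *
t=load('top');cv2.imwrite('pics/m4.png',cv2.resize(t['pixels'][150:240,140:345],None,fx=3,fy=3,interpolation=cv2.INTER_CUBIC))
E
python3 off.py
```

```text
time_s: 11.15
tool_pos: [0.4759, -0.1275, 0.0862]
tool_rot: [180.0, -0.0, 83.0]
force: [-1.1, -2.7, 2.2]
grip_width: 0.0867
grasp_force: 1.4
patch 343 z 0.1301 [486.5 -72.5] [46.1 66.3] 83.0 mm from pan centre: x -1.4 y -99.0
carton 765 z 0.1297 [488.9 -59.9] [ 63.1 127.9] 84.7 mm from pan centre: x -0.6 y -86.1
tilt deg [-0.03  0.01]
now [ 0.4759 -0.1275  0.0862] [ 1.7997e+02 -2.0000e-02  8.2960e+01] F [-0.3 -2.7  2.2] t 11.2
```

View pics/m4.png

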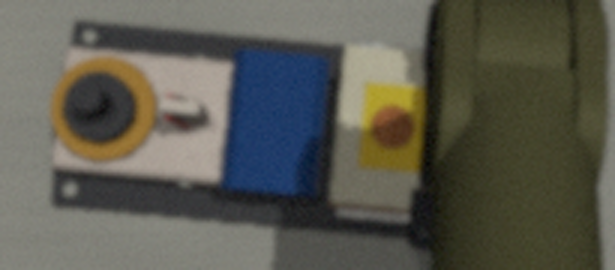

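The arm hides the carton's rear edge. The visible part (patch at (392,127)) is now square to the pan. I'll check the patch's offset on the carton in the first picture, so the patch can serve as the x reference.

```bash
python3 - <<'E'
from h import *
t=load('top');t['pixels']=cv2.imread('pics/top0.png');H=cv2.cvtColor(t['pixels'],cv2.COLOR_BGR2HSV)
t['depth']=np.ones((384,512));R=cv2.Rodrigues(t['rvec'])[0];C=-R.T@t['tvec'].ravel()
D=cloud(t)-C; W=C+D*((.13-C[2])/D[...,2])[...,None]
m=np.zeros(H.shape[:2],bool);m[155:235,250:320]=1
k=m&(H[...,0]>20)&(H[...,0]<34)&(H[...,1]>150)
r=cv2.minAreaRect((W[k][:,:2]*1000).astype(np.float32));print(r)
d=np.array(r[0])-[475.8,-101.6];a=np.radians(-1.6);print('patch in carton',d@[np.cos(a),np.sin(a)],d@[-np.sin(a),np.cos(a)])
E
```

```text
((476.0450439453125, -102.84931945800781), (43.72114562988281, 63.7432975769043), 88.06195068359375)
patch in carton 0.27983145292057826 -1.241990338628935
```

```bash
python3 -m jog '[{"dp":[0.6,0.0,0],"twist":0,"fingers":1},{"dp":[1.2,0.02,0],"twist":0,"fingers":1},{"dp":[1.8,0.04,0],"twist":0,"fingers":1},{"dp":[2.4,0.06,0],"twist":0,"fingers":1},{"dp":[3.0,0.08,0],"twist":0,"fingers":1},{"dp":[3.6,0.1,0],"twist":0,"fingers":1},{"dp":[4.1,0.1,0],"twist":0,"fingers":1},{"dp":[4.6,0.1,0],"twist":0,"fingers":1}]'
python3 -m jog '[{"dp":[0.4,0.01,0],"twist":0,"fingers":1},{"dp":[0.8,0.02,0],"twist":0,"fingers":1},{"dp":[1.2,0.03,0],"twist":0,"fingers":1},{"dp":[1.6,0.04,0],"twist":0,"fingers":1},{"dp":[2.0,0.05,0],"twist":0,"fingers":1},{"dp":[2.4,0.05,0],"twist":0,"fingers":1},{"dp":[2.7,0.05,0],"twist":0,"fingers":1},{"dp":[2.7,0.05,0],"twist":0,"fingers":1}]'
python3 meas.py; python3 off.py; python3 - <<'E'
from h import *
t=load('top');b=grab('side');cv2.imwrite('pics/m5.png',np.vstack([cv2.resize(b['pixels'][170:300,160:330],(510,390),interpolation=cv2.INTER_CUBIC),cv2.resize(t['pixels'][150:240,140:345],(510,210),interpolation=cv2.INTER_CUBIC)]))
E
```

```text
time_s: 12.2
tool_pos: [0.4823, -0.0838, 0.0864]
tool_rot: [180.0, 0.1, 82.9]
force: [-0.8, -7.1, 4.4]
grip_width: 0.0872
grasp_force: 3.3
time_s: 13.2
tool_pos: [0.4863, -0.0564, 0.0864]
tool_rot: [179.9, 0.1, 82.9]
force: [0.4, -5.0, 3.3]
grip_width: 0.0872
grasp_force: 2.5
patch 170 z 0.1293 [495.9  14.1] [68.9 30. ] 8.1 mm from pan centre: x -2.6 y -11.8
carton 558 z 0.1283 [501.3  20.6] [ 48.6 127. ] 89.0 mm from pan centre: x 2.0 y -4.7
tilt deg [-0.38 -0.82]
now [ 0.4863 -0.0565  0.0864] [1.7994e+02 7.0000e-02 8.2920e+01] F [ 0.1 -4.5  3.1] t 13.25
```

View pics/m5.png

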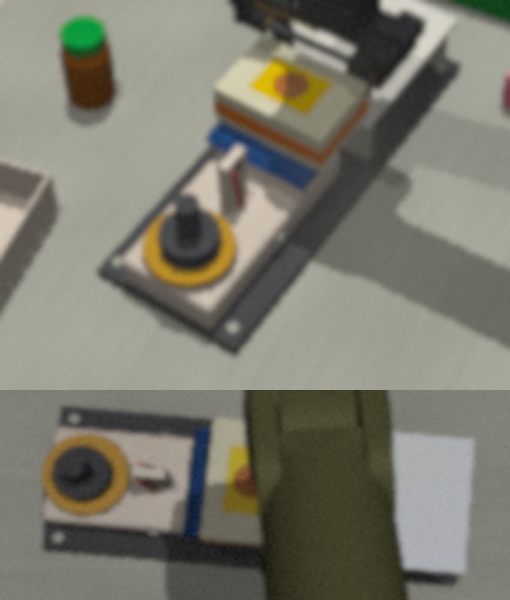

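The side view shows the carton upright, bridging ledge and pan, pushed squarely. It has 28 mm left to go.

```bash
python3 off.py 0.4897,-0.0287,0.0864
python3 -m jog '[{"dp":[0.3,0,0],"twist":0,"fingers":1},{"dp":[0.6,0,0],"twist":0,"fingers":1},{"dp":[0.9,0,0],"twist":0,"fingers":1},{"dp":[1.2,0,0],"twist":0,"fingers":1},{"dp":[1.5,0,0],"twist":0,"fingers":1},{"dp":[1.7,0,0],"twist":0,"fingers":1},{"dp":[1.9,0,0],"twist":0,"fingers":1},{"dp":[2.1,0,0],"twist":0,"fingers":1}]'
python3 meas.py; python3 off.py 0.4897,-0.0287,0.0864
```

```text
now [ 0.4863 -0.0565  0.0864] [1.7995e+02 6.0000e-02 8.2920e+01] F [ 0.9 -5.6  3.3] t 13.3
0.4897,-0.0287,0.0864 dp [ 2.8 -0.  -0. ] twist 
time_s: 14.3
tool_pos: [0.4881, -0.0346, 0.0857]
tool_rot: [-179.9, -0.0, 83.0]
force: [-0.5, -2.9, -2.2]
grip_width: 0.087
grasp_force: 1.4
patch 116 z 0.127 [500.1  35. ] [19.8 64.5] 88.6 mm from pan centre: x -1.0 y 9.4
carton 507 z 0.1263 [501.8  47.7] [ 43.7 126.5] 89.6 mm from pan centre: x -0.8 y 22.3
tilt deg [-0.11 -0.81]
now [ 0.4882 -0.0342  0.0857] [-1.7995e+02 -2.0000e-02  8.2980e+01] F [-1.  -2.  -2.7] t 14.35
0.4897,-0.0287,0.0864 dp [ 0.57  0.09 -0.07] twist
```

The carton may be ahead of the fingers. I'll retreat to get a clear look.

```bash
python3 -m jog '[{"dp":[-1,0,0],"twist":0,"fingers":1},{"dp":[-3,0,-0.2],"twist":0,"fingers":1},{"dp":[-6,0,-1],"twist":0,"fingers":1},{"dp":[-10,0,-4],"twist":0,"fingers":1},{"dp":[-15,0,-7],"twist":0,"fingers":1},{"dp":[-20,0,-7],"twist":0,"fingers":1},{"dp":[-24,0,-7],"twist":0,"fingers":1},{"dp":[-24,0,-7],"twist":0,"fingers":1}]'
python3 meas.py;  python3 - <<'E'
from h import *
t=load('top');b=grab('side');cv2.imwrite('pics/m6.png',np.vstack([cv2.resize(b['pixels'][170:300,160:330],(510,390),interpolation=cv2.INTER_CUBIC),cv2.resize(t['pixels'][150:240,140:345],(510,210),interpolation=cv2.INTER_CUBIC)]))
E
python3 off.py
```

```text
time_s: 15.35
tool_pos: [0.4581, -0.2771, 0.1561]
tool_rot: [180.0, 0.0, 82.6]
force: [-0.7, 1.2, 0.5]
grip_width: 0.087
grasp_force: 0.0
patch 327 z 0.1204 [499.4  20.7] [45.1 64.8] 83.0 mm from pan centre: x 0.1 y -4.8
carton 1280 z 0.1199 [498.6  21.4] [ 90.  130.4] 82.8 mm from pan centre: x -0.8 y -4.2
tilt deg [-0.18  0.3 ]
now [ 0.4594 -0.2727  0.1561] [ 1.7996e+02 -8.0000e-02  8.2920e+01] F [ 0.2  1.1 -0.3] t 15.45
```

View pics/m6.png

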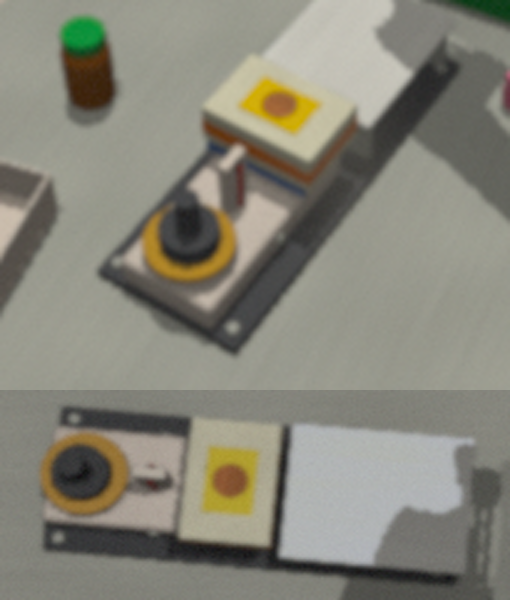

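Clear view: the carton sits square and level on the pan (top at z 120 mm), about 4.5 mm short in y. One small final push will centre it.

```bash
python3 -m jog '[{"dp":[5,0,0],"twist":0,"fingers":1},{"dp":[10,0,2],"twist":0,"fingers":1},{"dp":[14,0,4.5],"twist":0,"fingers":1},{"dp":[18,0,6.8],"twist":0,"fingers":1},{"dp":[21.5,0,7],"twist":0,"fingers":1},{"dp":[22.5,0,7],"twist":0,"fingers":1},{"dp":[22.5,0,7],"twist":0,"fingers":1}]'; python3 off.py 0.4897,-0.0292,0.0858,83.05
```

```text
time_s: 16.32
tool_pos: [0.487, -0.0489, 0.0864]
tool_rot: [180.0, 0.0, 83.1]
force: [-0.5, -1.2, 0.7]
grip_width: 0.087
grasp_force: 0.0
now [ 0.487  -0.0489  0.0864] [1.7996e+02 2.0000e-02 8.3100e+01] F [-0.5 -1.2  0.7] t 16.32
0.4897,-0.0292,0.0858,83.05 dp [1.99 0.04 0.06] twist 0.05
```

```bash
python3 -m jog '[{"dp":[0.5,0,0.05],"twist":0,"fingers":1},{"dp":[0.9,0,0.05],"twist":0,"fingers":1},{"dp":[1.2,0,0.05],"twist":0,"fingers":1},{"dp":[1.4,0,0.05],"twist":0,"fingers":1},{"dp":[1.6,0,0.05],"twist":0,"fingers":1},{"dp":[1.8,0,0.05],"twist":0,"fingers":1},{"dp":[1.9,0,0.05],"twist":0,"fingers":1},{"dp":[1.9,0,0.05],"twist":0,"fingers":1}]'; python3 off.py 0.4897,-0.0292,0.0858,83.05
```

```text
time_s: 17.32
tool_pos: [0.489, -0.0315, 0.0855]
tool_rot: [-180.0, 0.0, 82.9]
force: [-0.2, -4.1, 1.3]
grip_width: 0.0871
grasp_force: 2.1
now [ 0.489  -0.0315  0.0855] [-1.800e+02  4.000e-02  8.292e+01] F [-0.2 -4.1  1.3] t 17.32
0.4897,-0.0292,0.0858,83.05 dp [ 0.24  0.04 -0.03] twist -0.13
```

```bash
python3 -m jog '[{"dp":[0.1,0,0],"twist":0,"fingers":1},{"dp":[0.2,0,0],"twist":0,"fingers":1},{"dp":[0.2,0,0],"twist":0,"fingers":1},{"dp":[-0.8,0,0],"twist":0,"fingers":1},{"dp":[-3,0,0],"twist":0,"fingers":1}]'; python3 -m jog '[{"dp":[-4,0,-2],"twist":0,"fingers":1},{"dp":[-9,0,-5],"twist":0,"fingers":1},{"dp":[-14,0,-8],"twist":0,"fingers":1},{"dp":[-19,0,-8],"twist":0,"fingers":1},{"dp":[-22,0,-8],"twist":0,"fingers":1},{"dp":[-22,0,-8],"twist":0,"fingers":1},{"dp":[-22,0,-8],"twist":0,"fingers":1}]'
python3 meas.py;  python3 - <<'E'
from h import *
t=load('top');b=grab('side');cv2.imwrite('pics/m7.png',np.vstack([cv2.resize(b['pixels'][170:300,160:330],(510,390),interpolation=cv2.INTER_CUBIC),cv2.resize(t['pixels'][150:240,140:345],(510,210),interpolation=cv2.INTER_CUBIC)]))
W=cloud(t);m=np.zeros(W.shape[:2],bool);m[160:212,152:192]=1
H=cv2.cvtColor(t['pixels'],cv2.COLOR_BGR2HSV)
p=W[m&(H[...,0]<30)&(H[...,1]>150)&(W[...,2]>.05)];print('round z',np.median(p[:,2]),len(p))
E
python3 off.py
```

```text
time_s: 17.95
tool_pos: [0.4857, -0.059, 0.0856]
tool_rot: [180.0, -0.1, 83.1]
force: [0.2, -0.7, 0.8]
grip_width: 0.087
grasp_force: 0.0
time_s: 18.82
tool_pos: [0.4589, -0.2774, 0.1654]
tool_rot: [180.0, -0.1, 83.0]
force: [-1.2, 0.5, 0.3]
grip_width: 0.087
grasp_force: 0.0
patch 326 z 0.1202 [500.2  26.2] [44.9 65.7] 83.1 mm from pan centre: x 0.2 y 0.7
carton 1289 z 0.12 [499.3  27.3] [ 90.5 130.2] 82.9 mm from pan centre: x -0.8 y 1.7
tilt deg [0.03 0.19]
round z 0.07039340034502514 322
now [ 0.459  -0.2772  0.1655] [ 1.7999e+02 -4.0000e-02  8.3100e+01] F [0.5 0.7 0.6] t 18.93
```

View pics/m7.png

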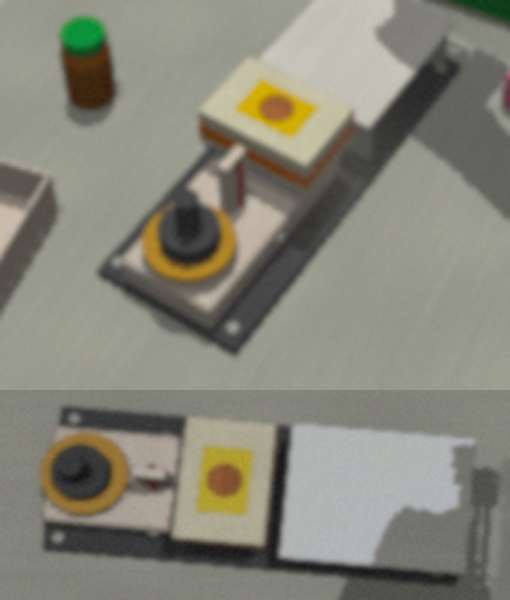

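The carton is within about 1–2 mm of the pan centre, square, and both pans are level at 70 mm. The weight is still centred on its pan and the gripper is clear. Handing in.

```bash
python3 -c "
from cell import env
print(env.sign_off())"
```

```text
the job is handed in; nothing more can be done
None
```

I handed the job in at about 19 s: the large dark weight stands centred on the brass pan, and the carton is upright and square on the narrow blue pan, within about 2 mm of its centre, with the balance level; nothing else was touched.

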